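# Open the tasting bin for a customer and ease its lid shut

## Task

A customer at the bread stall wants to taste: press down the front lever of the bin that holds the small cut bread cubes until its lid stands fully open, keep it open for at least two seconds, then let the lever up gradually so that the lid comes down gently and shuts without slamming. Work only the lever, with the tips or outside of the fingers: do not touch either lid, leave the bin of round rolls shut, leave the loaf, bottle and jar standing where they are, and finish with the hand clear.

Things in the scene. Friction and masses are not known exactly. Their poses are not given: they have to be found in the camera images.
- cubes_bin: Wooden counter bin holding small cut bread cubes (25 mm), fixed, 220 mm deep (x) by 180 wide (y), top at 112 mm; origin: centre of its underside. Its -x side is the front, towards the robot. A U-shaped steel lever (207 mm wide) has an arm along each side, pivoted at x -20, z 75 mm, and a cross bar 90 mm ahead of the front wall; rods from the arms' rear ends raise the lid when the bar is pressed
- cubes_cover: Lid of the cubes bin, not to be touched: clear panel in a metal frame, 226 mm deep, 186 wide, 8 thick. Origin amid its underside, 118 mm above the table when shut; x to the rear, z up when shut, tilting 66 degrees (1.15 rad) towards the rear when fully open. Hinged at the back edge, it swings up and away from the robot. Shut, its front edge is 84 mm behind the middle of the press plate
- cubes_plate (a point): Middle of the top of the press plate on the cross bar of the cubes bin's lever: flat steel, 46 mm front to back, 90 mm sideways, 6 thick; press down here. Moves with the lever: 111 mm above the table at rest, about 60 mm lower fully down, on a 180 mm arc about the pivot (under 6 mm horizontally), its slope going from 9 degrees up at the front to 10 down. x to the bin's rear, y along the bar
- cubes_lever (a joint): Angle of the cubes bin's lever, rad: 0 at rest (front up, lid shut), 0.33 fully down on its stop (lid fully open). The lid turns 3 times as fast near shut, 7 times near open. It takes about 4 to 10 N on the plate, nearly the same all along; the lid's weight pushes the plate up again, so it follows a finger drawn up slowly; let go, the lid falls and slams
- rolls_bin: The other bread bin, same make, size and frame, holding four round rolls 74 mm across; fixed, beside the cubes bin (which is left and which is right varies). To be left alone
- rolls_cover: Lid of the rolls bin, like that of the cubes bin. It stays shut and is not to be touched
- rolls_plate (a point): Middle of the top of the press plate of the rolls bin's lever, like that of the cubes bin; not to be pressed
- loaf_mid (a point): Round loaf of bread, 170 mm across and 82 mm high, loose on the table; the point is on its axis, 40 mm up. Bystander
- oil_bottle_mid (a point): Amber glass oil bottle, 60 mm across and 190 mm high, loose, standing; the point is on its axis, half-way up. Bystander
- jam_jar_mid (a point): Jam jar, 62 mm across and 75 mm high, loose, standing between the robot and the bins; the point is on its axis, half-way up. Bystander

How it is judged:
By the outcome, as a careful person would: the job done as asked, in the order asked, and still so for the second after the job is handed in, with the robot touching nothing.
It also fails if it takes over 45 s, if anything falls off the work surface, if the arm or the gripper's body presses on something with over 40 N, if the wrist force passes 120 N, or if a joint passes its speed limit or range.

## Robot

A 6-joint arm with a two-finger parallel gripper is mounted at the origin on the work surface. World frame = base frame: x ahead of the robot, y to its left, z up, the work surface at z = 0. Lengths are in m, angles in rad, forces in N, time in s.
With the tool pointing down it reaches from about 0.3 to 0.75 m from the base axis. Payload 8.5 kg.
Tool frame: the origin (TCP) lies midway between the tips of the shut fingers; the grasp point (between the pads) lies 19 mm behind it (tcp_to_grasp is the distance from the TCP to the grasp point, in m); z points along the fingers, y is the line along which they close (so a half turn about z gives the same grasp; the last joint's range is limited). The gripper opens to 85 mm and grips with 20 to 120 N. Pads are 22 mm wide; open, the fingers measure 114 mm over their backs; the gripper's body (76 mm by 85 mm) begins 54 mm behind the grasp point. The pads swing forward as they close: fully open they stand 13 mm farther back than shut.
Start: joints at [1.012, 0.381, 1.297, -0, 1.464, -0.215], TCP at [0.185, 0.518, 0.231] pointing down, gripper open.
Joint ranges: [-3.11, 3.11], [-0.89, 2.33], [0.22, 2.48], [-1.42, 4.56], [0.17, 2.85], [-2.88, 2.88]. Speed limits (rad/s): [2.39, 2.39, 3.14, 3.14, 3.14, 3.14].

## Interface

Orientations are given as a unit quaternion [x, y, z, w].
In Python, from station import * gives the robot as it stands.
- The arm moves only by the tool drive_tool, never from a script. Its argument "targets" is a list that holds one entry, the list of rows, each a list of 7 numbers: the turn, a rotation vector about the tool's x, y, z in degrees, then the shift along the tool's x, y, z in mm, then the opening, from -1 (shut) to 1 (fully open), so that 0 is half open. A call has 1 to 10 rows; each row is the pose to reach, as a shift and turn from the pose commanded when the call began, along the tool's axes at that moment; what a row does not reach only later rows make up. A row lasts 1/8 s, in which the tool goes at most 62.5 mm and 10.7 degrees, less where a joint would pass 70% of its speed; a pose out of reach is approached as far as the arm can. A call with a gripper value outside its range is refused whole. The fingers move at their own pace and stop on an object; "grip_force" is the grip in N (left out, the last holds). Time passes only in rows, so rows that repeat a pose let the fingers close. It gives the time, the measured TCP pose, the force, the opening and the grip force at its end, in the units of the state.
- get_obs(): the state, without advancing time (a new reading comes with each control period).
- get_image(name): name is "scene" or "top"; returns the picture (384x512x3 uint8, red, green, blue); there is no depth.
- calibration(name): a dict with "mtx" (3x3 intrinsics, pixels), "R" (3x3) and "t" (3): a world point X has camera coordinates R X + t. Camera axes: x right, y down, z forward; pixel columns grow to the right and rows downward; lengths in m; the calibration is good to about 2 mm. A picture is of the moment at which its call begins. calibration takes no time and is no camera call.
- sign_off(): hands the job in; it is judged then, once.
Trained networks look in the newest picture that a camera, given by its name, has taken for a name from the list of things; names that differ only in an ending like _2 or _b are one class to them, and where a whole thing is asked for, a point or a joint stands for the part that bears it (a point fixed in the world has none). Each returns a list of dicts, best first, with "confidence" (0 to 1); they miss things now and then, are a little off and sometimes report something else, mostly with a low value. They report only what shows in the picture. A call takes as long as a camera call.
- outline_of(target, camera): "mask" (384x512 bool, what is visible of it) and "bbox" ([left, top, width, height] in pixels, round what is visible of it).
The state is a dict: "t": time; "joint_pos": joint angles; "qvel": joint speeds; "tau": joint torques, N m; "tool_pos": TCP position; "eef_rot": TCP orientation; "ft_force": force on the tool from outside, world axes, zero at the start; "torque": the same for the moment, N m; "finger_gap": opening from 0.0 (shut) to 1.0 (fully open); "grip_force": force on a finger pad.
Only numpy, scipy, OpenCV 4.12 (cv2) and the standard library are available. Lean on these libraries where they do the work, as an engineer would, in place of code of your own. Each camera call takes 0.05 s, during which the arm holds its last target. There are 200 camera calls.

## Working session

There is one attempt and no reset: what is moved stays moved. The work goes in short steps, Python scripts to look and compute and a tool call to move; the robot and the scene stay as the last step left them, time stands still between calls to the robot, and variables do not carry over. Pictures are saved under pics/ and viewed, at most 10 in all, crops included, and the job is handed in when it is done.

Besides the shell and the picture viewer there is one more tool, called after ">>>" as name(argument=value, ...) on one line, values as JSON. drive_tool: Moves the arm, as the interface text tells. Its arguments: {"type":"object","properties":{"targets":{"type":"array"},"grip_force":{"type":"number"}},"required":["targets"]}

```bash
mkdir -p pics; cat > h.py <<'E'
from station import *
import numpy as np, cv2
def P(c):
    k=calibration(c); return np.array(k["mtx"]),np.array(k["R"]),np.array(k["t"]).ravel()
def onplane(c,uv,z):
    K,R,t=P(c); d=R.T@np.linalg.solve(K,[uv[0],uv[1],1]); o=-R.T@t
    return o+d*(z-o[2])/d[2]
def proj(c,X):
    K,R,t=P(c); p=K@(R@np.array(X)+t); return p[:2]/p[2]
def tri(a,b):
    M=[]
    for c,uv in (("scene",a),("top",b)):
        K,R,t=P(c); Q=K@np.c_[R,t]; M+= [uv[0]*Q[2]-Q[0],uv[1]*Q[2]-Q[1]]
    v=np.linalg.svd(np.array(M))[2][-1]; return v[:3]/v[3]
E
python3 - <<'E'
from h import *
for c in("scene","top"):
    im=get_image(c); cv2.imwrite(f"pics/{c}0.png",im[:,:,::-1])
    for n in("cubes_bin","rolls_bin","cubes_plate","rolls_plate","loaf_mid","oil_bottle_mid","jam_jar_mid","cubes_cover"):
        for r in outline_of(n,c)[:2]:
            m=np.argwhere(r["mask"]).mean(0)[::-1]
            print(c,n,round(r["confidence"],2),r["bbox"],m.round(1),r["mask"].sum())
o=get_obs(); print(o["t"],o["tool_pos"],o["eef_rot"],o["ft_force"])
E
```

```text
scene cubes_bin 0.78 [200.6, 190.1, 111.0, 82.1] [262.  230.7] 5217
scene cubes_bin 0.18 [227.2, 195.1, 88.2, 54.2] [267.7 221.2] 2597
scene rolls_bin 0.85 [263.0, 156.3, 92.1, 63.8] [313.4 182.9] 3702
scene cubes_plate 0.76 [197.0, 193.0, 75.7, 66.8] [229.6 222. ] 666
scene cubes_plate 0.42 [321.0, 138.9, 38.1, 25.3] [337.5 149.9] 810
scene rolls_plate 0.97 [260.1, 151.7, 75.0, 54.1] [288.9 179. ] 584
scene loaf_mid 0.98 [322.3, 136.2, 37.5, 29.1] [338.2 149.7] 774
scene oil_bottle_mid 0.73 [140.7, 245.2, 21.9, 54.9] [148.8 274.6] 902
scene jam_jar_mid 0.69 [217.2, 173.5, 20.0, 19.5] [225.9 183.2] 319
scene cubes_cover 0.94 [224.7, 195.8, 89.8, 52.7] [268.4 221.2] 2583
top cubes_bin 0.63 [268.7, 99.0, 74.6, 103.2] [304.2 142.6] 4605
top rolls_bin 0.85 [161.4, 103.9, 83.2, 106.4] [199.  148.9] 4553
top rolls_bin 0.71 [180.7, 190.1, 60.2, 19.4] [212.1 199.1] 401
top cubes_plate 0.84 [267.6, 120.3, 75.6, 81.9] [306.8 186.9] 537
top rolls_plate 0.72 [177.8, 113.8, 65.0, 98.1] [211.8 198.2] 506
top rolls_plate 0.65 [162.2, 104.7, 67.4, 76.8] [197.2 142.3] 3750
top loaf_mid 0.85 [86.1, 155.2, 44.8, 44.0] [106.7 177.5] 1683
top loaf_mid 0.72 [269.5, 97.5, 73.4, 103.1] [303.8 141.9] 4596
top oil_bottle_mid 0.58 [398.8, 170.2, 33.9, 22.8] [414.4 180.6] 510
top jam_jar_mid 0.47 [242.9, 222.7, 19.3, 21.6] [251.5 233.9] 270
top cubes_cover 0.55 [269.6, 99.2, 67.8, 75.1] [304.1 135. ] 3716
0.9 [0.18537672 0.51779775 0.23132374] [ 1.71034529e-01  9.85265035e-01  4.19272351e-06 -6.00845888e-06] [ 0.59018934  0.66574595 -0.14066575]
```

View pics/scene0.png

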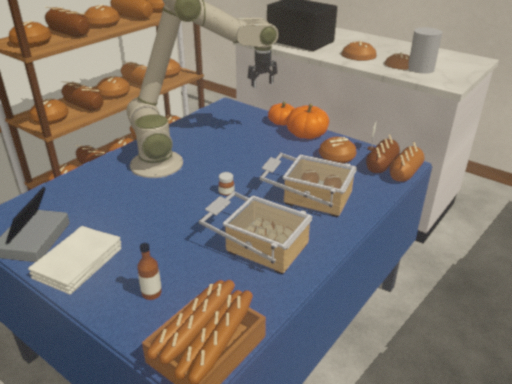

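View pics/top0.png

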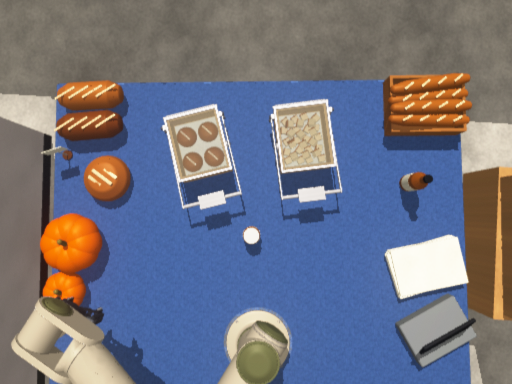

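The scene picture shows the cubes bin nearer that camera, with its plate at about (217,205). In the top picture it is the right-hand bin, with the plate at about (312,194) and the jar at (251,236). I'll zoom in on the plate in both.

```bash
python3 - <<'E'
from h import *
s=cv2.imread("pics/scene0.png")[180:280,190:320]; t=cv2.imread("pics/top0.png")[90:215,255:355]
a=cv2.resize(s,None,fx=3.3,fy=3.3,interpolation=cv2.INTER_CUBIC);b=cv2.resize(t,None,fx=3.6,fy=3.6,interpolation=cv2.INTER_CUBIC)
H=max(a.shape[0],b.shape[0]);z=np.zeros((H,a.shape[1]+b.shape[1],3),np.uint8)
z[:a.shape[0],:a.shape[1]]=a;z[:b.shape[0],a.shape[1]:]=b
cv2.imwrite("pics/z.png",z)
X=tri((217,205),(312,194));print("plate",X, onplane("top",(312,194),.111))
# plate blob in each
for c,(u,v) in(("scene",(217,205)),("top",(312,194))):
    g=cv2.imread(f"pics/{c}0.png").astype(int); m=(g[:,:,2]>110).astype(np.uint8)
    m=cv2.morphologyEx(m,cv2.MORPH_OPEN,np.ones((5,5)))
    n,l,st,ce=cv2.connectedComponentsWithStats(m)
    k=l[v,u];print(c,k,st[k],ce[k])
    if k:
        r=cv2.minAreaRect(np.argwhere(l==k)[:,::-1].astype(np.float32));print(r)
E
```

```text
plate [ 0.52210156 -0.18773829  0.10809402] [ 0.52113838 -0.18805037  0.111     ]
scene 11 [207 172  29  43 634] [222.88801262 193.41955836]
((223.21917724609375, 194.5821990966797), (22.354860305786133, 47.050540924072266), 20.556045532226562)
top 13 [298 186  28  16 388] [311.47680412 193.73453608]
((311.4692687988281, 193.7538604736328), (14.263994216918945, 27.78377914428711), 82.87498474121094)
```

View pics/z.png

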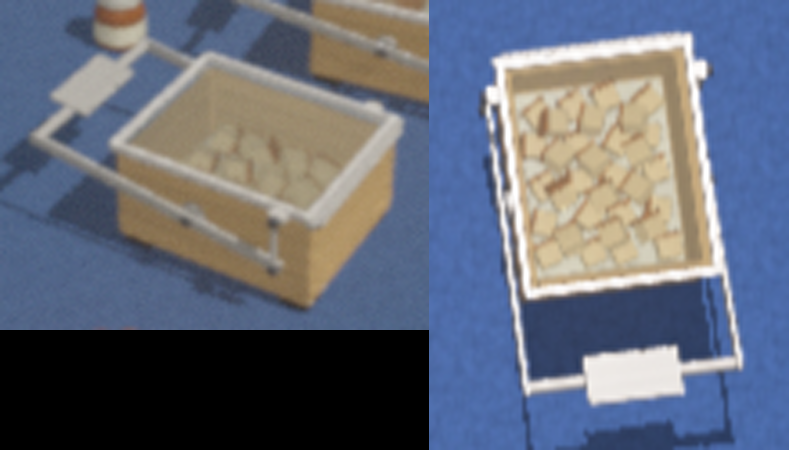

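```bash
cat >> h.py <<'E'
from scipy.spatial.transform import Rotation as Ro
def totool(X):
    o=get_obs(); R=Ro.from_quat(o["eef_rot"]); return R.inv().apply(np.array(X)-o["tool_pos"])*1000
E
python3 - <<'E'
from h import *
Z=lambda p:((p[0]-429)/3.6+255,p[1]/3.6+90)
S=lambda p:(p[0]/3.3+190,p[1]/3.3+180)
b=[onplane("top",Z(p),.106) for p in((527,386),(740,364))];d=b[0]-b[1];print("bar",b,np.degrees(np.arctan2(d[1],d[0]))-90,np.linalg.norm(d))
f=[onplane("top",Z(p),.124) for p in((497,58),(690,38),(526,296),(722,270))]
for i,j in((2,0),(3,1)):
    d=f[i]-f[j];print("side",np.degrees(np.arctan2(-d[1],-d[0])),np.linalg.norm(d))
print("lid front mid",(f[2]+f[3])/2)
X=tri(S((91,83)),Z((634,375)));print(X)
print("jar",onplane("top",(251.5,235),.075),"rollsplate",onplane("top",(212,199),.111))
print(totool([.521,-.188,.16]),get_obs()["finger_gap"])
E
```

```text
bar [array([ 0.51119619, -0.0877601 ,  0.106     ]), array([ 0.53040405, -0.28823708,  0.106     ])] 5.472849453591664 0.20139503576814455
side 6.222319849592187 0.22731884809867145
side 6.598936799308139 0.22177692823811443
lid front mid [ 0.60599164 -0.17819015  0.124     ]
[ 0.52262856 -0.18678278  0.10716498]
jar [0.38275998 0.01778297 0.075     ] rollsplate [0.50676283 0.15027669 0.111     ]
[-553.86246387 -551.39039113   71.31296431] 1.003039466903888
```

>>> drive_tool(targets=[[[0, 0, -5, -50, -50, 0, -1], [0, 0, -10, -150, -150, 0, -1], [0, 0, -15, -250, -250, 0, -1], [0, 0, -20, -350, -350, 0, -1], [0, 0, -26, -450, -450, 0, -1], [0, 0, -26, -550, -550, 0, -1], [0, 0, -26, -553, -550, 0, -1], [0, 0, -26, -553, -550, 0, -1], [0, 0, -26, -553, -550, 0, -1], [0, 0, -26, -553, -550, 0, -1]]])

```text
t: 2.15
tool_pos: [0.4543, -0.0488, 0.2316]
eef_rot: [-0.055, 0.999, -0.0, 0.0]
ft_force: [-0.2, 0.7, 0.5]
finger_gap: -0.0
grip_force: 0.0
```

```bash
python3 - <<'E'
from h import *
print(totool([.522,-.187,.15]))
E
```

```text
[ -52.169266   -144.71956941   81.63245891]
```

>>> drive_tool(targets=[[[0, 0, 0, -20, -55, 0, -1], [0, 0, 0, -38, -105, 0, -1], [0, 0, 0, -50, -145, 0, -1], [0, 0, 0, -50, -145, 20, -1], [0, 0, 0, -50, -145, 60, -1], [0, 0, 0, -50, -145, 90, -1], [0, 0, 0, -50, -145, 100, -1], [0, 0, 0, -50, -145, 100, -1]]])

```text
t: 3.15
tool_pos: [0.5195, -0.1854, 0.1316]
eef_rot: [-0.055, 0.998, -0.0, -0.0]
ft_force: [-0.2, 0.6, 0.1]
finger_gap: -0.001
grip_force: 0.0
```

```bash
python3 - <<'E'
from h import *
print(get_obs()["tool_pos"],get_obs()["ft_force"],totool([.522,-.187,.111]))
a=get_image("scene")[130:280,180:330,::-1];b=get_image("top")[90:240,240:390,::-1]
cv2.imwrite("pics/c1.png",cv2.resize(np.hstack([a,b]),(800,400),interpolation=cv2.INTER_CUBIC))
E
```

```text
[ 0.51945466 -0.18541584  0.13157664] [-0.21239232  0.58050396  0.06304238] [-2.35704876 -1.85379073 20.57654112]
```

View pics/c1.png

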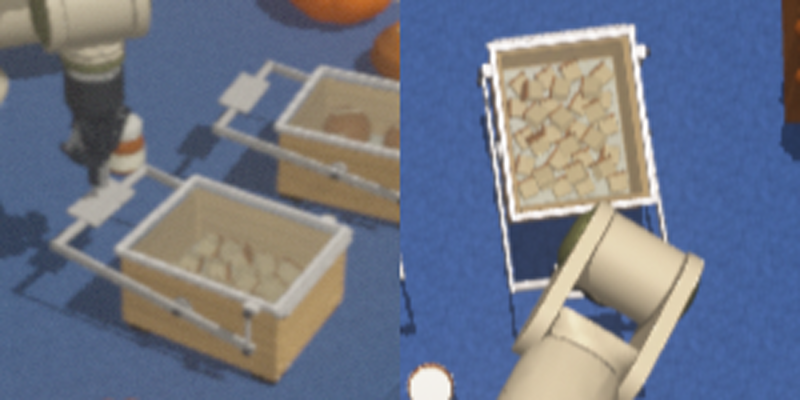

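The tips stand just above the plate, a little in front of its middle at about (105,200) in the crop. The lids are shut and clear of the hand. Next I press.

>>> drive_tool(targets=[[[0, 0, 0, -2, -2, 8, -1], [0, 0, 0, -2, -2, 14, -1], [0, 0, 0, -2, -2, 18, -1], [0, 0, 0, -2, -2, 21, -1], [0, 0, 0, -2, -2, 24, -1], [0, 0, 0, -2, -2, 27, -1], [0, 0, 0, -2, -2, 30, -1], [0, 0, 0, -2, -2, 33, -1], [0, 0, 0, -2, -2, 36, -1], [0, 0, 0, -2, -2, 36, -1]]])

```text
t: 4.5
tool_pos: [0.5213, -0.1872, 0.0955]
eef_rot: [-0.055, 0.998, -0.0, -0.0]
ft_force: [-4.0, -0.9, 5.7]
finger_gap: 0.003
grip_force: 2.4
```

```bash
python3 - <<'E'
from h import *
a=get_image("scene")[130:280,180:330,::-1];b=get_image("top")[90:240,240:390,::-1]
cv2.imwrite("pics/c2.png",cv2.resize(np.hstack([a,b]),(800,400),interpolation=cv2.INTER_CUBIC))
E
```

```text
(no output)
```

View pics/c2.png

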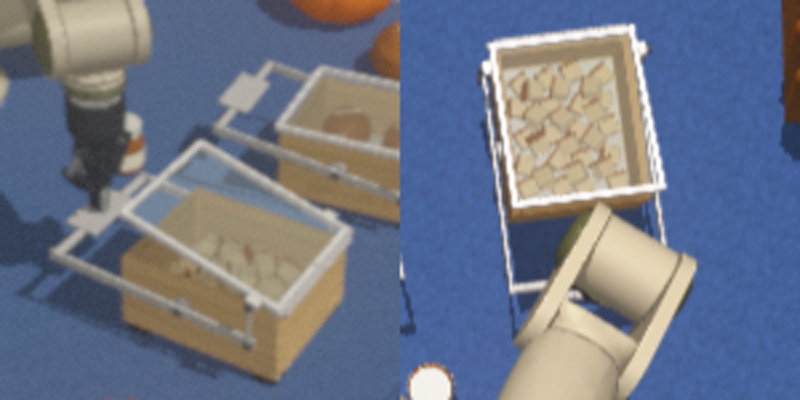

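The lid is rising: its front edge runs from about (120,210) to (205,145) in the left crop, well clear of the wrist. I'll carry on down.

>>> drive_tool(targets=[[[0, 0, 0, 0, 0, 4, -1], [0, 0, 0, 0, 0, 8, -1], [0, 0, 0, 0, 0, 12, -1], [0, 0, 0, 0, 0, 16, -1], [0, 0, 0, 0, 0, 20, -1], [0, 0, 0, 0, 0, 24, -1], [0, 0, 0, 0, 0, 28, -1], [0, 0, 0, 0, 0, 31, -1], [0, 0, 0, 0, 0, 34, -1], [0, 0, 0, 0, 0, 36, -1]]])

```text
t: 5.85
tool_pos: [0.5219, -0.1871, 0.0592]
eef_rot: [-0.055, 0.998, -0.0, 0.0]
ft_force: [-0.1, 0.0, 3.1]
finger_gap: -0.003
grip_force: 1.5
```

>>> drive_tool(targets=[[[0, 0, 0, 0, 0, 2, -1], [0, 0, 0, 0, 0, 4, -1], [0, 0, 0, 0, 0, 5, -1], [0, 0, 0, 0, 0, 6, -1], [0, 0, 0, 0, 0, 7, -1], [0, 0, 0, 0, 0, 8, -1], [0, 0, 0, 0, 0, 8, -1]]])

```text
t: 6.72
tool_pos: [0.5216, -0.1871, 0.0519]
eef_rot: [-0.055, 0.998, -0.0, 0.0]
ft_force: [0.2, 1.2, 8.4]
finger_gap: -0.001
grip_force: 4.0
```

>>> drive_tool(targets=[[[0, 0, 0, 0, 0, 1, -1], [0, 0, 0, 0, 0, 1, -1], [0, 0, 0, 0, 0, 2, -1], [0, 0, 0, 0, 0, 2, -1]]])

```text
t: 7.22
tool_pos: [0.5217, -0.1871, 0.0515]
eef_rot: [-0.055, 0.998, -0.001, 0.001]
ft_force: [-4.9, 2.3, 21.8]
finger_gap: 0.002
grip_force: 11.9
```

```bash
python3 - <<'E'
from h import *
a=get_image("scene")[130:280,180:330,::-1];b=get_image("top")[70:220,240:390,::-1]
cv2.imwrite("pics/c3.png",cv2.resize(np.hstack([a,b]),(800,400),interpolation=cv2.INTER_CUBIC))
E
```

```text
(no output)
```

View pics/c3.png

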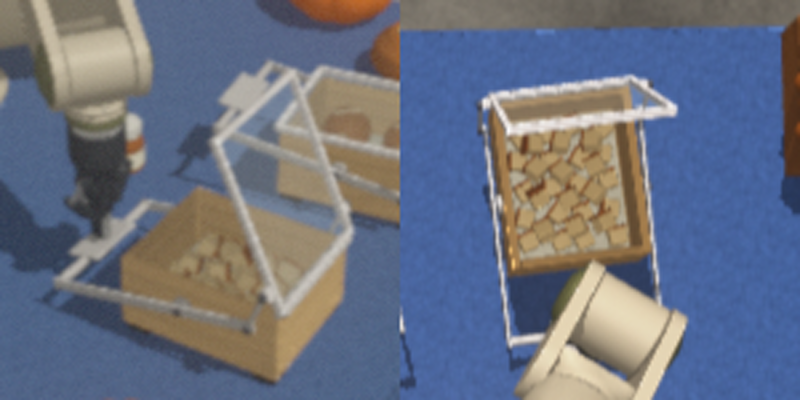

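The force has risen to 22 N with no further travel, so the lever is on its stop. The lid stands steeply open, its front edge running from about (215,140) to (290,70). Now I hold it for more than 2 s.

>>> drive_tool(targets=[[[0, 0, 0, 0, 0, 0, -1], [0, 0, 0, 0, 0, 0, -1], [0, 0, 0, 0, 0, 0, -1], [0, 0, 0, 0, 0, 0, -1], [0, 0, 0, 0, 0, 0, -1], [0, 0, 0, 0, 0, 0, -1], [0, 0, 0, 0, 0, 0, -1], [0, 0, 0, 0, 0, 0, -1], [0, 0, 0, 0, 0, 0, -1], [0, 0, 0, 0, 0, 0, -1]]])

```text
t: 8.57
tool_pos: [0.5217, -0.1872, 0.0515]
eef_rot: [-0.055, 0.998, -0.001, 0.001]
ft_force: [-5.1, 3.4, 22.7]
finger_gap: -0.002
grip_force: 11.8
```

>>> drive_tool(targets=[[[0, 0, 0, 0, 0, 0, -1], [0, 0, 0, 0, 0, 0, -1], [0, 0, 0, 0, 0, 0, -1], [0, 0, 0, 0, 0, 0, -1], [0, 0, 0, 0, 0, 0, -1], [0, 0, 0, 0, 0, 0, -1], [0, 0, 0, 0, 0, 0, -1], [0, 0, 0, 0, 0, 0, -1], [0, 0, 0, 0, 0, 0, -1], [0, 0, 0, 0, 0, 0, -1]]])

```text
t: 9.82
tool_pos: [0.5217, -0.1871, 0.0515]
eef_rot: [-0.055, 0.998, -0.001, 0.001]
ft_force: [-5.4, 2.6, 23.7]
finger_gap: 0.001
grip_force: 11.8
```

>>> drive_tool(targets=[[[0, 0, 0, 0, 0, -1, -1], [0, 0, 0, 0, 0, -2, -1], [0, 0, 0, 0, 0, -3, -1], [0, 0, 0, 0, 0, -4, -1], [0, 0, 0, 0, 0, -5, -1], [0, 0, 0, 0, 0, -6, -1], [0, 0, 0, 0, 0, -7, -1], [0, 0, 0, 0, 0, -8, -1], [0, 0, 0, 0, 0, -9, -1], [0, 0, 0, 0, 0, -10, -1]]])

```text
t: 11.08
tool_pos: [0.5214, -0.187, 0.0594]
eef_rot: [-0.055, 0.998, 0.0, -0.0]
ft_force: [-3.1, 1.1, 2.9]
finger_gap: -0.0
grip_force: 1.4
```

>>> drive_tool(targets=[[[0, 0, 0, 0, 0, -1, -1], [0, 0, 0, 0, 0, -2, -1], [0, 0, 0, 0, 0, -3, -1], [0, 0, 0, 0, 0, -4, -1], [0, 0, 0, 0, 0, -5, -1], [0, 0, 0, 0, 0, -6, -1], [0, 0, 0, 0, 0, -7, -1], [0, 0, 0, 0, 0, -8, -1], [0, 0, 0, 0, 0, -9, -1], [0, 0, 0, 0, 0, -10, -1]]])

```text
t: 12.32
tool_pos: [0.5215, -0.1871, 0.0694]
eef_rot: [-0.055, 0.998, -0.0, -0.0]
ft_force: [-3.5, 0.3, 4.4]
finger_gap: 0.001
grip_force: 2.0
```

>>> drive_tool(targets=[[[0, 0, 0, 0, 0, -1, -1], [0, 0, 0, 0, 0, -2, -1], [0, 0, 0, 0, 0, -3, -1], [0, 0, 0, 0, 0, -4, -1], [0, 0, 0, 0, 0, -5, -1], [0, 0, 0, 0, 0, -6, -1], [0, 0, 0, 0, 0, -7, -1], [0, 0, 0, 0, 0, -8, -1], [0, 0, 0, 0, 0, -9, -1], [0, 0, 0, 0, 0, -10, -1]]])

```text
t: 13.58
tool_pos: [0.5216, -0.1871, 0.0794]
eef_rot: [-0.055, 0.998, -0.0, 0.0]
ft_force: [-3.1, -0.1, 4.2]
finger_gap: -0.001
grip_force: 2.3
```

>>> drive_tool(targets=[[[0, 0, 0, 0, 0, -1, -1], [0, 0, 0, 0, 0, -2, -1], [0, 0, 0, 0, 0, -3, -1], [0, 0, 0, 0, 0, -4, -1], [0, 0, 0, 0, 0, -5, -1], [0, 0, 0, 0, 0, -6, -1], [0, 0, 0, 0, 0, -7, -1], [0, 0, 0, 0, 0, -8, -1], [0, 0, 0, 0, 0, -9, -1], [0, 0, 0, 0, 0, -10, -1]]])

```text
t: 14.82
tool_pos: [0.5219, -0.1871, 0.0895]
eef_rot: [-0.055, 0.998, -0.0, 0.001]
ft_force: [2.5, 0.8, 4.2]
finger_gap: 0.003
grip_force: 2.1
```

>>> drive_tool(targets=[[[0, 0, 0, 0, 0, -1, -1], [0, 0, 0, 0, 0, -2, -1], [0, 0, 0, 0, 0, -3, -1], [0, 0, 0, 0, 0, -4, -1], [0, 0, 0, 0, 0, -5, -1], [0, 0, 0, 0, 0, -6, -1], [0, 0, 0, 0, 0, -7, -1], [0, 0, 0, 0, 0, -8, -1], [0, 0, 0, 0, 0, -9, -1], [0, 0, 0, 0, 0, -10, -1]]])

```text
t: 16.08
tool_pos: [0.5215, -0.1871, 0.0994]
eef_rot: [-0.055, 0.998, -0.0, 0.0]
ft_force: [2.2, -0.3, 4.6]
finger_gap: -0.004
grip_force: 2.1
```

Now the last part, slower still.

>>> drive_tool(targets=[[[0, 0, 0, 0, 0, -0.8, -1], [0, 0, 0, 0, 0, -1.6, -1], [0, 0, 0, 0, 0, -2.4, -1], [0, 0, 0, 0, 0, -3.2, -1], [0, 0, 0, 0, 0, -4, -1], [0, 0, 0, 0, 0, -4.8, -1], [0, 0, 0, 0, 0, -5.6, -1], [0, 0, 0, 0, 0, -6.4, -1], [0, 0, 0, 0, 0, -7.2, -1], [0, 0, 0, 0, 0, -8, -1]]])

```text
t: 17.32
tool_pos: [0.5215, -0.187, 0.1074]
eef_rot: [-0.055, 0.998, 0.0, -0.0]
ft_force: [3.3, 0.6, 4.0]
finger_gap: 0.0
grip_force: 2.1
```

>>> drive_tool(targets=[[[0, 0, 0, 0, 0, -0.6, -1], [0, 0, 0, 0, 0, -1.2, -1], [0, 0, 0, 0, 0, -1.8, -1], [0, 0, 0, 0, 0, -2.4, -1], [0, 0, 0, 0, 0, -3, -1], [0, 0, 0, 0, 0, -3.6, -1], [0, 0, 0, 0, 0, -4.2, -1], [0, 0, 0, 0, 0, -4.8, -1], [0, 0, 0, 0, 0, -5.4, -1], [0, 0, 0, 0, 0, -6, -1]]])

```text
t: 18.58
tool_pos: [0.5207, -0.1869, 0.1128]
eef_rot: [-0.055, 0.998, 0.0, -0.001]
ft_force: [-0.5, -0.3, 0.5]
finger_gap: 0.002
grip_force: 0.0
```

Contact is gone at about 111 mm, which is the plate's rest height. I'll lift straight up and then draw back.

>>> drive_tool(targets=[[[0, 0, 0, 0, 0, -3, -1], [0, 0, 0, 0, 0, -10, -1], [0, 0, 0, 0, 0, -30, -1], [0, 0, 0, 0, 0, -60, -1], [0, 0, 0, 10, 0, -90, -1], [0, 0, 0, 30, 0, -110, -1], [0, 0, 0, 60, 0, -120, -1], [0, 0, 0, 70, 0, -120, -1], [0, 0, 0, 70, 0, -120, -1], [0, 0, 0, 70, 0, -120, -1]]])

```text
t: 19.82
tool_pos: [0.4524, -0.1947, 0.2329]
eef_rot: [-0.055, 0.998, 0.0, -0.0]
ft_force: [-0.3, -0.4, -0.4]
finger_gap: -0.0
grip_force: 0.0
```

```bash
python3 - <<'E'
from h import *
a=get_image("scene")[110:310,130:380,::-1];b=get_image("top")[70:270,80:440,::-1]
cv2.imwrite("pics/c4.png",cv2.resize(np.hstack([a,b]),(793,260),interpolation=cv2.INTER_CUBIC))
E
```

```text
(no output)
```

View pics/c4.png

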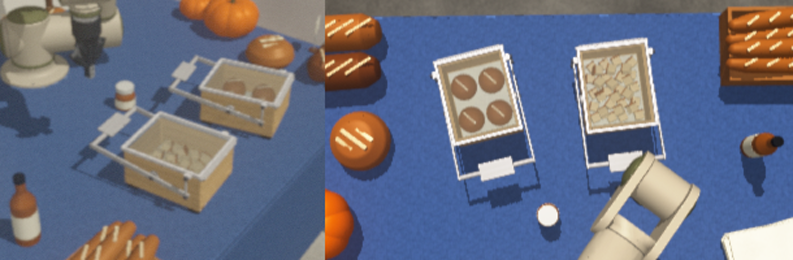

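Both lids are shut. The plate is back at rest at about (115,125) in the left crop, the jar, bottle and loaf have not moved, and the hand is clear.

```bash
python3 -c "
from station import *
print(sign_off())"
```

```text
the job is handed in; nothing more can be done
None
```

I pressed the cubes bin's lever down to its stop, held the lid fully open for over 2.5 s and eased it shut over about 8 s; the hand ended clear with nothing else moved, and the job is handed in (no verdict was returned).

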